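Proof-pull the re-glued bottle brushes, then scrub the beaker

ROBOT

A 6-joint arm with a two-finger parallel gripper is mounted at the origin on a cart in front of the work surface, level with it; the furniture and walls round the work are solid. World frame = base frame: x ahead of the robot, y to its left, z up, the work surface at z = 0. Lengths are in m, angles in rad, forces in N, time in s.
With the tool pointing down it reaches from about 0.4 to 0.825 m from the base axis. Payload 7 kg.
Tool frame: the origin (TCP) lies between the finger pads; the fingertips stand 8 mm ahead of it and the grasp point (between the pads) lies 11 mm behind it (arm.finger_overhang is the distance from the TCP to the fingertips, in m); z points along the fingers, y is the line along which they close (so a half turn about z gives the same grasp; the last joint's range is limited). The gripper opens to 88 mm and grips with 3 to 60 N. Pads are 19 mm wide; open, the fingers measure 130 mm over their backs; the gripper's body (78 mm by 193 mm) begins 47 mm behind the grasp point.
Start: joints at [1.515, 0.359, 0.012, 0, -1.224, -0.288], TCP at [0.228, 0.635, 0.235] pointing down, gripper open.
Joint ranges: [-3.07, 3.07], [-1.43, 2.12], [-1.02, 1.25], [-3.03, 1.67], [-3.05, -0], [-3.03, 3.03]. Speed limits (rad/s): [2.39, 2.39, 3.01, 3.14, 3.14, 3.14].

INTERFACE

Orientations are given as [roll, pitch, yaw] about the fixed x, y, z axes, in that order (R = Rz(yaw) Ry(pitch) Rx(roll)).
In Python, from station import arm gives the robot as it stands.
- The arm moves only by the tool move_arm, never from a script. Its argument "rows" is text: rows parted by semicolons, each of 7 numbers parted by spaces: the turn, a rotation vector about the tool's x, y, z in degrees, then the shift along the tool's x, y, z in m, then the finger opening in m, from 0 to 0.0876. A call has 1 to 8 rows; each row shifts and turns the commanded pose from where the row before left it, along the tool's axes as they then stand; what a row does not reach is not made up. A row lasts 1/8 s, in which the tool goes at most 62.5 mm and 10.7 degrees, less where a joint would pass 70% of its speed; a pose out of reach is approached as far as the arm can. A call is refused whole if a number of a shift passes 0.0625 or a number of a turn 10.7, either way. A call with a gripper value outside its range is refused whole. The fingers move at their own pace and stop on an object; "squeeze" is the grip in N (left out, the last holds). Time passes only in rows, so rows that do not move let the fingers close. It gives the time, the measured TCP pose, the force, the opening and the grip force at its end, in the units of the state.
- arm.get_state(): the state, without advancing time (a new reading comes with each control period).
- arm.grab_frame(name): name is "scene" or "top" or "wrist"; returns (picture, depth): 384x512x3 uint8, blue, green, red; 384x512 float32, m along the optical axis (not along the pixel's ray), 0 where there is no reading.
- arm.camera_model(name): a dict with "mtx" (3x3 intrinsics, pixels), "camera_from_world" (4x4, takes a point from world to camera coordinates); the wrist camera has in their place "mount" (4x4, takes a point from camera to tool coordinates, whose origin is the TCP and whose axes are the flange's). Camera axes: x right, y down, z forward; pixel columns grow to the right and rows downward; lengths in m; the calibration is good to about 2 mm. A picture is of the moment at which its call begins: read the wrist's pose just before it. camera_model takes no time and is no camera call.
- arm.job_done(): hands the job in; it is judged then, once.
The state is a dict: "t": time; "q": joint angles; "qd": joint speeds; "joint_efforts": joint torques, N m; "eef_pos": TCP position; "ee_rot": TCP orientation; "force": force on the tool from outside, world axes, zero at the start; "moment": the same for the moment, N m; "width": finger opening in m; "gripper_force": force on a finger pad.
Only numpy, scipy, OpenCV 4.12 (cv2) and the standard library are available. Lean on these libraries where they do the work, as an engineer would, in place of code of your own. Each camera call takes 0.05 s, during which the arm holds its last target. There are 200 camera calls.

TASK

The heads of the bottle brushes in the rack have been glued back on, so prove every joint before use: starting with the brush furthest left in the rack and working to the right, bring each one into the fork of the spring pull tester with its white shoulder under the prongs, draw it straight up until the pointer stands between the two long marks (10 to 14 N), hold it there for two seconds without ever pulling past the top of the scale, let it down and take it out. Only when all the brushes have passed, scrub the large beaker with one of them: its head right down to the floor of the beaker, then up until its lower end is past half the beaker's height, three times over. Finish with every brush hanging in a slot of the rack and the beaker upright on the bench, and leave the timer and the small beaker alone.

Things in the scene. Friction and masses are not known exactly. Their poses are not given: they have to be found in the camera images.
- brush_1_mid (a point): Bottle brush, at the start in the left slot (may be absent); upright, 195 mm long, 50 to 100 g. Point: half-way up; z up the rod. From the lower end: 0-70 mm soft tan bristle head (looks 50 mm wide, hard core 24), 70-80 white shoulder cap 32 wide, glued to the rod (the joint to test), 80-125 steel rod 7 thick, 125-131 collar 28 wide, 131-195 round grey handle 17 thick, to be gripped from above.
- brush_2_mid (a point): Bottle brush, at the start in the middle slot (may be absent); upright, 195 mm long, 50 to 100 g. Point: half-way up; z up the rod. From the lower end: 0-70 mm soft tan bristle head (looks 50 mm wide, hard core 24), 70-80 white shoulder cap 32 wide, glued to the rod (the joint to test), 80-125 steel rod 7 thick, 125-131 collar 28 wide, 131-195 round grey handle 17 thick, to be gripped from above.
- brush_3_mid (a point): Bottle brush, at the start in the right slot (may be absent); upright, 195 mm long, 50 to 100 g. Point: half-way up; z up the rod. From the lower end: 0-70 mm soft tan bristle head (looks 50 mm wide, hard core 24), 70-80 white shoulder cap 32 wide, glued to the rod (the joint to test), 80-125 steel rod 7 thick, 125-131 collar 28 wide, 131-195 round grey handle 17 thick, to be gripped from above.
- rack: Fixed brush stand of folded steel sheet, 190 mm wide; origin under its middle, front to -x. Its 4 mm top plate, upper face 140 mm above the bench, has three slots 70 mm apart, open at the front, where a lip stands 6 mm high: lift a brush about 12 mm and bring it out or in level along the slot; the shoulder cap does not pass up through it. Foot plate 5 mm thick, under the brushes.
- slot_1 (a point): Left slot of the rack, 13 mm wide. Point: at the top face of the rack's plate, where the rod of a brush hanging by its collar stands; x into the slot, y left, z up. The slot ends 20 mm behind the point; its open front, with the lip, is 32 mm before it. A hanging brush's half-way point is 27.5 mm under this point.
- slot_2 (a point): Middle slot of the rack, 13 mm wide. Point: at the top face of the rack's plate, where the rod of a brush hanging by its collar stands; x into the slot, y left, z up. The slot ends 20 mm behind the point; its open front, with the lip, is 32 mm before it. A hanging brush's half-way point is 27.5 mm under this point.
- slot_3 (a point): Right slot of the rack, 13 mm wide. Point: at the top face of the rack's plate, where the rod of a brush hanging by its collar stands; x into the slot, y left, z up. The slot ends 20 mm behind the point; its open front, with the lip, is 32 mm before it. A hanging brush's half-way point is 27.5 mm under this point.
- tester: Fixed spring pull tester; origin under its middle, open end of the fork to -x. Grey foot plate 135 x 120 x 10 mm, two steel posts with a bridge, 217 mm high, 42 mm behind the origin; a crosshead with a steel fork rides up the posts against a spring; white scale with dark marks by the left post. Bring a brush in level, lower end 14 to 26 mm above the bench: shoulder below the prongs, collar above.
- fork (a point): Where the rod stands in the fork during a test, at the height of the prongs' under side (112 mm above the bench at rest; rises with the crosshead); x into the slot, y left, z up. Slot 13 mm wide; it ends 13 mm behind the point, is open 28 mm before it; prongs 10 mm thick, 40 mm over both. With the shoulder against the prongs a brush's half-way point is 17.5 mm above this point.
- crosshead (a joint): Rise of the tester's crosshead (fork and pointer) against its spring: 0 at rest, range 0 to 0.065 m; sinks back when let down. Upward pull in N = 1.5 + 300 x value: 0.0284 is the lower long mark (10 N), 0.0351 is 12 N, 0.0418 the upper long mark (14 N), 0.0484 the top of the scale (16 N).
- beaker_250: Large glass beaker, 72 mm wide, 93 mm high, loose (about 210 g, thick base), open at the top, about 60 mm wide inside; origin at the centre of its underside, inner floor 10 mm above that, z up.
- beaker_100: Smaller glass beaker, 55 mm wide, 71 mm high, a bystander behind the work; origin at the centre of its underside.
- lab_timer: Kitchen-style lab timer, 63 x 68 x 57 mm, a bystander behind the work; origin at the centre of its underside.
Not all that is in view belongs to the job. Leave any blue look-alike of the part that bears brush_1_mid alone.

How it is judged:
On the way, in this order (a step that is already met when the one before it is completed fails the run):
1. the left brush, its shoulder under the fork, is pulled to between 10 and 14 N and held there (height (world z) of brush_1_mid between 0.1565 and 0.173 m and horizontal distance between brush_1_mid and fork below 0.022 m and z of brush_1_mid in the frame of fork between 0.012 and 0.0225 m), for 1.6 s.
2. the middle brush, its shoulder under the fork, is pulled to between 10 and 14 N and held there (height (world z) of brush_2_mid between 0.1565 and 0.173 m and horizontal distance between brush_2_mid and fork below 0.022 m and z of brush_2_mid in the frame of fork between 0.012 and 0.0225 m), for 1.6 s.
3. the right brush, its shoulder under the fork, is pulled to between 10 and 14 N and held there (height (world z) of brush_3_mid between 0.1565 and 0.173 m and horizontal distance between brush_3_mid and fork below 0.022 m and z of brush_3_mid in the frame of fork between 0.012 and 0.0225 m), for 1.6 s.
4. a brush head is down at the floor of the large beaker (first stroke) (((horizontal distance between brush_1_mid and beaker_250 below 0.026 m and z of brush_1_mid in the frame of beaker_250 between 0.0875 and 0.1275 m and angle between brush_1_mid's own z axis and vertical below 0.3 rad) or (horizontal distance between brush_2_mid and beaker_250 below 0.026 m and z of brush_2_mid in the frame of beaker_250 between 0.0875 and 0.1275 m and angle between brush_2_mid's own z axis and vertical below 0.3 rad) or (horizontal distance between brush_3_mid and beaker_250 below 0.026 m and z of brush_3_mid in the frame of beaker_250 between 0.0875 and 0.1275 m and angle between brush_3_mid's own z axis and vertical below 0.3 rad))), for 0.05 s.
5. the head is drawn up at least to half the beaker's height, still inside it (first stroke) (((horizontal distance between brush_1_mid and beaker_250 below 0.026 m and z of brush_1_mid in the frame of beaker_250 between 0.1435 and 0.1875 m and angle between brush_1_mid's own z axis and vertical below 0.3 rad) or (horizontal distance between brush_2_mid and beaker_250 below 0.026 m and z of brush_2_mid in the frame of beaker_250 between 0.1435 and 0.1875 m and angle between brush_2_mid's own z axis and vertical below 0.3 rad) or (horizontal distance between brush_3_mid and beaker_250 below 0.026 m and z of brush_3_mid in the frame of beaker_250 between 0.1435 and 0.1875 m and angle between brush_3_mid's own z axis and vertical below 0.3 rad))), for 0.05 s.
6. a brush head is down at the floor of the large beaker (second stroke) (((horizontal distance between brush_1_mid and beaker_250 below 0.026 m and z of brush_1_mid in the frame of beaker_250 between 0.0875 and 0.1275 m and angle between brush_1_mid's own z axis and vertical below 0.3 rad) or (horizontal distance between brush_2_mid and beaker_250 below 0.026 m and z of brush_2_mid in the frame of beaker_250 between 0.0875 and 0.1275 m and angle between brush_2_mid's own z axis and vertical below 0.3 rad) or (horizontal distance between brush_3_mid and beaker_250 below 0.026 m and z of brush_3_mid in the frame of beaker_250 between 0.0875 and 0.1275 m and angle between brush_3_mid's own z axis and vertical below 0.3 rad))), for 0.05 s.
7. the head is drawn up at least to half the beaker's height, still inside it (second stroke) (((horizontal distance between brush_1_mid and beaker_250 below 0.026 m and z of brush_1_mid in the frame of beaker_250 between 0.1435 and 0.1875 m and angle between brush_1_mid's own z axis and vertical below 0.3 rad) or (horizontal distance between brush_2_mid and beaker_250 below 0.026 m and z of brush_2_mid in the frame of beaker_250 between 0.1435 and 0.1875 m and angle between brush_2_mid's own z axis and vertical below 0.3 rad) or (horizontal distance between brush_3_mid and beaker_250 below 0.026 m and z of brush_3_mid in the frame of beaker_250 between 0.1435 and 0.1875 m and angle between brush_3_mid's own z axis and vertical below 0.3 rad))), for 0.05 s.
8. a brush head is down at the floor of the large beaker (third stroke) (((horizontal distance between brush_1_mid and beaker_250 below 0.026 m and z of brush_1_mid in the frame of beaker_250 between 0.0875 and 0.1275 m and angle between brush_1_mid's own z axis and vertical below 0.3 rad) or (horizontal distance between brush_2_mid and beaker_250 below 0.026 m and z of brush_2_mid in the frame of beaker_250 between 0.0875 and 0.1275 m and angle between brush_2_mid's own z axis and vertical below 0.3 rad) or (horizontal distance between brush_3_mid and beaker_250 below 0.026 m and z of brush_3_mid in the frame of beaker_250 between 0.0875 and 0.1275 m and angle between brush_3_mid's own z axis and vertical below 0.3 rad))), for 0.05 s.
9. the head is drawn up at least to half the beaker's height, still inside it (third stroke) (((horizontal distance between brush_1_mid and beaker_250 below 0.026 m and z of brush_1_mid in the frame of beaker_250 between 0.1435 and 0.1875 m and angle between brush_1_mid's own z axis and vertical below 0.3 rad) or (horizontal distance between brush_2_mid and beaker_250 below 0.026 m and z of brush_2_mid in the frame of beaker_250 between 0.1435 and 0.1875 m and angle between brush_2_mid's own z axis and vertical below 0.3 rad) or (horizontal distance between brush_3_mid and beaker_250 below 0.026 m and z of brush_3_mid in the frame of beaker_250 between 0.1435 and 0.1875 m and angle between brush_3_mid's own z axis and vertical below 0.3 rad))), for 0.05 s.
At the end, for the whole second after the job is handed in: Every brush present hangs by its collar in a slot of the rack (within 22 mm of the slot's point, 7 mm in height, less than 0.2 rad from upright), let go and at rest; the tester's crosshead is down (under 4 mm); the large beaker stands upright on the bench (((horizontal distance between brush_1_mid and slot_1 below 0.022 m and z of brush_1_mid in the frame of slot_1 between -0.035 and -0.02 m) or (horizontal distance between brush_1_mid and slot_2 below 0.022 m and z of brush_1_mid in the frame of slot_2 between -0.035 and -0.02 m) or (horizontal distance between brush_1_mid and slot_3 below 0.022 m and z of brush_1_mid in the frame of slot_3 between -0.035 and -0.02 m)) and angle between each of brush_1_mid, brush_2_mid, brush_3_mid's own z axis and vertical below 0.2 rad and linear speed of each of brush_1, brush_2, brush_3 below 0.05 m/s and ((horizontal distance between brush_2_mid and slot_1 below 0.022 m and z of brush_2_mid in the frame of slot_1 between -0.035 and -0.02 m) or (horizontal distance between brush_2_mid and slot_2 below 0.022 m and z of brush_2_mid in the frame of slot_2 between -0.035 and -0.02 m) or (horizontal distance between brush_2_mid and slot_3 below 0.022 m and z of brush_2_mid in the frame of slot_3 between -0.035 and -0.02 m)) and ((horizontal distance between brush_3_mid and slot_1 below 0.022 m and z of brush_3_mid in the frame of slot_1 between -0.035 and -0.02 m) or (horizontal distance between brush_3_mid and slot_2 below 0.022 m and z of brush_3_mid in the frame of slot_2 between -0.035 and -0.02 m) or (horizontal distance between brush_3_mid and slot_3 below 0.022 m and z of brush_3_mid in the frame of slot_3 between -0.035 and -0.02 m)) and value of joint crosshead below 0.004 m and angle between beaker_250's own z axis and vertical below 0.15 rad and height (world z) of beaker_250 below 0.01 m); the robot touches nothing.
It fails at once if a brush is pulled harder than 17 N, past the top of the scale (value of joint crosshead above 0.052 m).
It fails at once if the small beaker is shifted more than 3 cm or tipped (distance of beaker_100 from where it was at the start of the episode above 0.03 m or angle between beaker_100's own z axis and vertical above 0.5 rad).
It fails at once if the timer is shifted more than 3 cm or tipped (distance of lab_timer from where it was at the start of the episode above 0.03 m or angle between lab_timer's own z axis and vertical above 0.5 rad).
Of brush_1, brush_2, brush_3 only 2 to 3 are there at a start; the rules pass over those that are not, and their reading is None.
At some moment in a run one of beaker_250 may be knocked a few centimetres aside while the robot is not near it.
It also fails if it takes over 210 s, if anything falls off the work surface, if the arm or the gripper's body presses on something with over 40 N, if the wrist force passes 120 N, or if a joint passes its speed limit or range.

## Working session

There is one attempt and no reset: what is moved stays moved. The work goes in short steps, Python scripts to look and compute and a tool call to move; the robot and the scene stay as the last step left them, time stands still between calls to the robot, and variables do not carry over. Pictures are saved under pics/ and viewed, at most 14 in all, crops included, and the job is handed in when it is done.

Besides the shell and the picture viewer there is one more tool, called after ">>>" as a command line: name --argument value ..., lists and objects as JSON in quotes. move_arm: Moves the arm, as the interface text tells. Its arguments: {"type":"object","properties":{"rows":{"type":"string"},"squeeze":{"type":"number"}},"required":["rows"]}

```bash
mkdir -p pics; ls; cat > h.py <<'E'
import numpy as np, cv2
from station import arm
def cam(n):
    m=arm.camera_model(n); return np.array(m["mtx"]),np.array(m["camera_from_world"])
def pts(n,depth):
    K,T=cam(n); v,u=np.mgrid[0:384,0:512]
    c=np.stack([(u-K[0,2])/K[0,0]*depth,(v-K[1,2])/K[1,1]*depth,depth],-1)
    Ti=np.linalg.inv(T); return c@Ti[:3,:3].T+Ti[:3,3]
def ray(n,u,v,z):
    K,T=cam(n);Ti=np.linalg.inv(T);d=Ti[:3,:3]@np.linalg.inv(K)@[u,v,1];o=Ti[:3,3]
    return o+d*(z-o[2])/d[2]
def proj(n,p):
    K,T=cam(n);c=T[:3,:3]@np.array(p)+T[:3,3];c=K@c;return c[:2]/c[2]
E
python3 - <<'E'
from h import *
for n in("scene","top"):
    a,d=arm.grab_frame(n); cv2.imwrite(f"pics/{n}0.png",a); np.save(f"{n}0.npy",d)
    K,T=cam(n); print(n,K.tolist(),np.linalg.inv(T)[:3].round(3).tolist())
print(arm.get_state())
E
```

```text
pics
scene [[442.0853537039146, 0.0, 254.9529451994819], [0.0, 442.0853537039146, 195.5593182635265], [0.0, 0.0, 1.0]] [[0.516, -0.656, 0.551, 0.002], [-0.856, -0.385, 0.345, -0.366], [-0.014, -0.65, -0.76, 0.974]]
top [[401.59067978802403, 0.0, 249.2752739177327], [0.0, 401.59067978802403, 190.22617477335575], [0.0, 0.0, 1.0]] [[-0.001, -0.983, 0.186, 0.445], [-1.0, -0.003, -0.021, 0.022], [0.021, -0.186, -0.982, 1.115]]
{'t': 0.1, 'q': array([ 1.51509636e+00,  3.59345565e-01,  1.11448426e-02, -3.06516772e-04,
       -1.22413936e+00, -2.88116657e-01]), 'qd': array([-0.00046753, -0.00316212,  0.0018523 ,  0.00066213,  0.00035939,
       -0.00125021]), 'joint_efforts': array([-8.90136071e-04, -5.84163487e+01,  2.93753618e+01,  7.01555997e+00,
        1.01992569e-02, -4.20045149e-05]), 'eef_pos': array([0.22740118, 0.63507207, 0.2336947 ]), 'ee_rot': array([ 3.14003064e+00, -1.62412589e-04, -3.43920862e-01]), 'force': array([-0.21972715, -0.12213953, -0.48606507]), 'moment': array([ 0.02464883,  0.02503105, -0.00645589]), 'gripper_force': 0.0, 'width': 0.08776465012829088}
```

View pics/scene0.png

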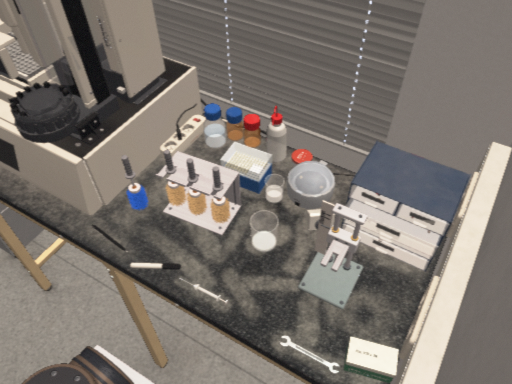

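View pics/top0.png

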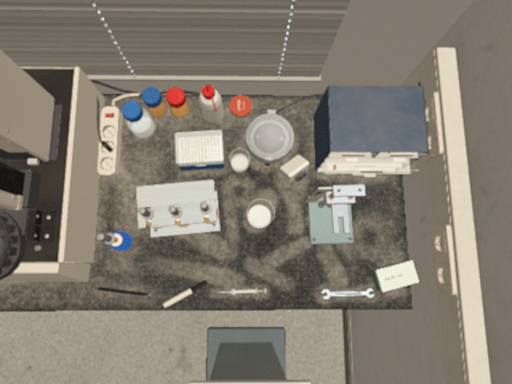

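The scene shows three tan brushes in the rack: handles at scene (168,160), (191,170), (216,180); top (145,212), (176,210), (205,207). The blue look-alike stands outside at (137,197) and is to be left alone. The tester is at top (335,215) and the large beaker at top (260,214). Next I enlarge and measure.

```bash
python3 - <<'E'
from h import *
a=cv2.imread("pics/top0.png");d=np.load("top0.npy");P=pts("top",d)
c1=cv2.resize(a[165:255,110:240],None,fx=5,fy=5,interpolation=cv2.INTER_CUBIC)
c2=cv2.resize(a[165:255,240:370],None,fx=5,fy=5,interpolation=cv2.INTER_CUBIC)
cv2.imwrite("pics/c1.png",c1);cv2.imwrite("pics/c2.png",c2)
roi=np.zeros(d.shape,bool);roi[170:250,125:230]=1
def comps(m,roi,k=6):
    n,l,s,c=cv2.connectedComponentsWithStats((m&roi).astype(np.uint8))
    for i in range(1,n):
        if s[i,4]>=k:
            q=P[l==i];print(s[i].tolist(),"med",np.median(q,0).round(4),"min",q.min(0).round(3),"max",q.max(0).round(3))
Z=P[...,2]
print("handle tops");comps((Z>0.195)&(Z<0.23),roi)
print("plate");m=(Z>.132)&(Z<.15)
comps(m,roi,100)
q=P[m&roi][:,:2].astype(np.float32);print(cv2.minAreaRect(q))
roi=np.zeros(d.shape,bool);roi[170:250,295:375]=1
for lo,hi in((.005,.02),(.10,.135),(.135,.19),(.195,.23)):
    m=(Z>lo)&(Z<hi);print(lo);comps(m,roi,10)
    q=P[m&roi][:,:2].astype(np.float32);print(cv2.minAreaRect(q))
# prong rows
for v in range(200,240,3): print(v,[ (int(u),round(float(P[v,u,1]),3),round(float(Z[v,u]),3)) for u in range(326,352,3)])
E
```

```text
handle tops
[200, 202, 8, 8, 50] med [0.5819 0.108  0.21  ] min [0.574 0.1   0.196] max [0.589 0.115 0.214]
[138, 207, 9, 8, 54] med [0.5691 0.2459 0.2101] min [0.561 0.239 0.197] max [0.578 0.255 0.213]
[168, 206, 9, 8, 50] med [0.5724 0.1778 0.2105] min [0.565 0.171 0.196] max [0.58  0.187 0.215]
plate
[137, 180, 80, 49, 2894] med [0.6001 0.1792 0.1412] min [0.535 0.082 0.135] max [0.656 0.278 0.15 ]
((0.5957427024841309, 0.1807405650615692), (0.10531886667013168, 0.19039897620677948), 5.511852741241455)
0.005
[315, 170, 11, 3, 14] med [ 0.7075 -0.2001  0.0121] min [ 0.706 -0.216  0.008] max [ 0.711 -0.188  0.02 ]
[308, 197, 46, 48, 1306] med [ 0.5537 -0.209   0.0109] min [ 0.505 -0.287  0.005] max [ 0.636 -0.164  0.02 ]
((0.5956993103027344, -0.2369433492422104), (0.21810315549373627, 0.22373895347118378), 85.70030212402344)
0.1
[325, 170, 50, 7, 170] med [ 0.679  -0.2608  0.1198] min [ 0.67  -0.318  0.104] max [ 0.69  -0.192  0.135]
[311, 195, 41, 39, 501] med [ 0.5732 -0.2192  0.1228] min [ 0.526 -0.256  0.101] max [ 0.623 -0.156  0.135]
((0.6215577125549316, -0.2245348989963531
[... 2732 characters left out ...]
218, 0.125), (341, -0.255, 0.009), (344, -0.235, 0.118), (347, -0.241, 0.123), (350, -0.279, 0.01)]
233 [(326, -0.212, 0.012), (329, -0.22, 0.014), (332, -0.23, 0.008), (335, -0.211, 0.121), (338, -0.218, 0.124), (341, -0.253, 0.012), (344, -0.235, 0.118), (347, -0.242, 0.116), (350, -0.279, 0.011)]
236 [(326, -0.212, 0.012), (329, -0.22, 0.013), (332, -0.229, 0.009), (335, -0.236, 0.013), (338, -0.245, 0.013), (341, -0.253, 0.012), (344, -0.262, 0.01), (347, -0.27, 0.01), (350, -0.279, 0.01)]
239 [(326, -0.211, 0.013), (329, -0.22, 0.012), (332, -0.228, 0.012), (335, -0.236, 0.014), (338, -0.246, 0.007), (341, -0.253, 0.011), (344, -0.261, 0.012), (347, -0.269, 0.012), (350, -0.277, 0.013)]
```

View pics/c1.png

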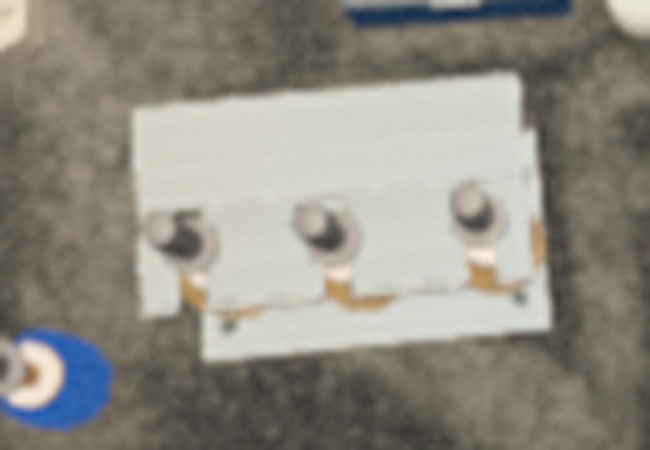

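View pics/c2.png

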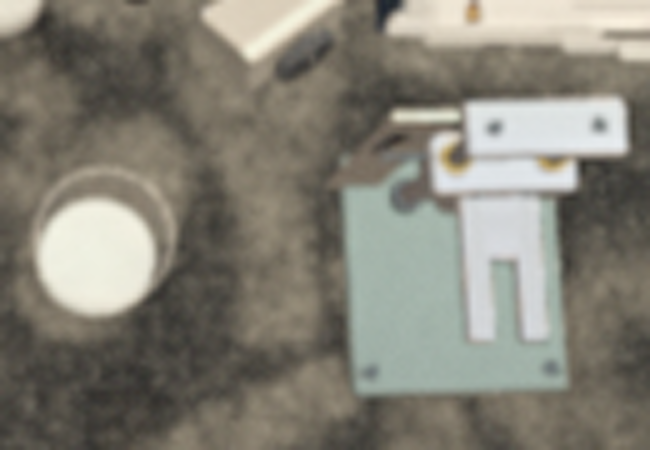

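The crops confirm three tan brushes hanging in the rack's slots, with the blue one outside it at the lower left of the crop. The tester fork slot runs from (505,260) to (509,340) in crop 2, and the beaker's white floor is at (95,257). Now I measure the fork, beaker and slots precisely.

```bash
python3 - <<'E'
from h import *
for n in("top","scene"):
    a=cv2.imread(f"pics/{n}0.png");d=np.load(f"{n}0.npy");P=pts(n,d);Z=P[...,2];X=P[...,0];Y=P[...,1]
    m=(Z>.114)&(Z<.130)&(X>.51)&(X<.595)&(Y>-.26)&(Y<-.19)
    q=P[m];r=cv2.minAreaRect(q[:,:2].astype(np.float32));print(n,"prongs",len(q),r,q.min(0).round(3),q.max(0).round(3))
    for x in np.arange(.525,.595,.008):
        s=q[abs(q[:,0]-x)<.004][:,1]
        if len(s): s=np.sort(s);g=np.diff(s);i=g.argmax();print(round(x,3),s[0].round(4),s[-1].round(4),"gap",s[i].round(4),s[i+1].round(4))
    m=(Z>.199)&(Z<.222)&(X>.54)&(X<.61)&(Y>.08)&(Y<.27)
    nn,l=cv2.connectedComponents(m.astype(np.uint8))
    for i in range(1,nn):
        k=P[l==i]
        if len(k)>8:
            t=k[k[:,2]>.207];print("top",len(t),t.mean(0).round(4),((t.min(0)+t.max(0))/2).round(4))
    # beaker white floor
    hsv=cv2.cvtColor(a,cv2.COLOR_BGR2HSV)
    w=((hsv[...,1]<60)&(hsv[...,2]>185)&(X>.48)&(X<.62)&(Y>-.08)&(Y<.06)).astype(np.uint8)
    nn,l,s,c=cv2.connectedComponentsWithStats(w)
    i=1+s[1:,4].argmax();cc=c[i];print("floor",s[i],cc,"z",np.median(Z[l==i]).round(4),[ray(n,*cc,z).round(4) for z in(0.01,)],P[l==i].mean(0).round(4))
    # foot plate of tester
    m=(Z>.004)&(Z<.016)&(X>.49)&(X<.64)&(Y>-.31)&(Y<-.15)&(hsv[...,1]>25)
    print("foot",cv2.minAreaRect(P[m][:,:2].astype(np.float32)))
for v in range(170,222,2): pass
print([ray("top",240+u/5,165+v/5,.122).round(4) for u,v in((503,261),(507,340),(469,340),(547,340),(490,300),(518,300))])
E
```

```text
top prongs 379 ((0.5597541928291321, -0.22608408331871033), (0.06848614662885666, 0.04126601293683052), 1.9446264505386353) [ 0.526 -0.248  0.114] [ 0.594 -0.205  0.128]
0.525 -0.2459 -0.2069 gap -0.2323 -0.2182
0.533 -0.2475 -0.2063 gap -0.2335 -0.2188
0.541 -0.2459 -0.2064 gap -0.2331 -0.2192
0.549 -0.2444 -0.2065 gap -0.2326 -0.2203
0.557 -0.2454 -0.2061 gap -0.2324 -0.2195
0.565 -0.2458 -0.2053 gap -0.2229 -0.2201
0.573 -0.2462 -0.2053 gap -0.2456 -0.2429
0.581 -0.2442 -0.2058 gap -0.2154 -0.2128
0.589 -0.244 -0.2057 gap -0.2186 -0.216
top 42 [0.5823 0.1081 0.2104] [0.5821 0.1082 0.211 ]
top 46 [0.5694 0.2471 0.2104] [0.5695 0.2471 0.2103]
top 43 [0.5727 0.1786 0.2109] [0.5725 0.1792 0.211 ]
floor [247 205  24  23 427] [258.7704918  215.90163934] z 0.0112 [array([ 0.582 , -0.0273,  0.01  ])] [ 0.5808 -0.0269  0.0211]
foot ((0.5643898844718933, -0.23052479326725006), (0.1584523767232895, 0.14652594923973083), 89.79541778564453)
scene prongs 414 ((0.5592321753501892, -0.22423182427883148), (0.07207336276769638, 0.04046584665775299), 0.9970602989196777) [ 0.524 -0.245  0.114] [ 0.59
[... 310 characters left out ...]
.581 -0.2439 -0.2044 gap -0.2408 -0.2392
0.589 -0.2436 -0.2049 gap -0.2232 -0.2217
top 22 [0.5685 0.2489 0.2095] [0.569  0.2489 0.2091]
top 25 [0.5717 0.1804 0.2094] [0.5722 0.18   0.2104]
top 25 [0.5815 0.1093 0.2093] [0.5811 0.109  0.2097]
floor [252 231  24  20 373] [263.55495979 240.35120643] z 0.0467 [array([ 0.5791, -0.0282,  0.01  ])] [ 0.5566 -0.0414  0.0473]
foot ((0.5930097699165344, -0.22919127345085144), (0.15457725524902344, 0.02127419225871563), 62.591026306152344)
[array([ 0.5651, -0.2268,  0.122 ]), array([ 0.5258, -0.227 ,  0.122 ]), array([ 0.5258, -0.2081,  0.122 ]), array([ 0.5258, -0.247 ,  0.122 ]), array([ 0.5456, -0.2194,  0.122 ]), array([ 0.5456, -0.2334,  0.122 ])]
```

```bash
python3 - <<'E'
from h import *
H={}
for n in("top","scene"):
    d=np.load(f"{n}0.npy");P=pts(n,d)[d>0]
    for p in P:
        k=(int(np.floor(p[0]/.05)),int(np.floor(p[1]/.05)));H[k]=max(H.get(k,-1),p[2])
print("y:",[round(j*.05,2) for j in range(15,2,-1)])
for i in range(16,0,-1): print(round(i*.05,2),[("%.2f"%H[(i,j)] if (i,j) in H else " -- ") for j in range(15,2,-1)])
a=cv2.imread("pics/top0.png");hsv=cv2.cvtColor(a,cv2.COLOR_BGR2HSV);d=np.load("top0.npy");P=pts("top",d)
m=(hsv[...,0]>100)&(hsv[...,0]<125)&(hsv[...,1]>150);m[:225]=0;m[:,:100]=0;m[:,135:]=0
q=P[m];print("blue",q.min(0).round(3),q.max(0).round(3))
m=(P[...,2]>.08)&(P[...,0]>.4)&(P[...,0]<.55)&(P[...,1]>.27)&(P[...,1]<.37);print("tall",P[m].min(0).round(3),P[m].max(0).round(3))
E
```

```text
y: [0.75, 0.7, 0.65, 0.6, 0.55, 0.5, 0.45, 0.4, 0.35, 0.3, 0.25, 0.2, 0.15]
0.8 [' -- ', ' -- ', ' -- ', ' -- ', ' -- ', ' -- ', '0.45', '0.20', '0.11', '0.15', '0.15', '0.01', '0.01']
0.75 [' -- ', ' -- ', ' -- ', ' -- ', ' -- ', ' -- ', '0.47', '0.20', '0.11', '0.01', '0.01', '0.08', '0.09']
0.7 [' -- ', ' -- ', ' -- ', '0.26', '0.28', '0.28', '0.49', '0.20', '0.05', '0.01', '0.01', '0.01', '0.09']
0.65 [' -- ', ' -- ', ' -- ', ' -- ', '0.28', '0.49', '0.50', '0.20', '0.05', '0.01', '0.01', '0.01', '0.14']
0.6 ['0.28', '0.28', '0.26', '0.49', '0.34', '0.50', '0.52', '0.20', '0.01', '0.01', '0.14', '0.15', '0.15']
0.55 ['0.28', '0.45', '0.50', '0.51', '0.52', '0.54', '0.54', '0.20', '0.01', '0.01', '0.21', '0.21', '0.21']
0.5 ['0.26', '0.41', '0.41', '0.52', '0.53', '0.54', '0.30', '0.20', '0.19', '0.20', '0.15', '0.15', '0.15']
0.45 ['0.20', '0.32', '0.39', '0.31', '0.32', '0.32', '0.31', '0.20', '0.08', '0.13', '0.01', '0.01', '0.01']
0.4 ['0.12', '0.20', '0.20', '0.31', '0.31', '0.31', '0.26', '0.20', '0.01', '0.01', '0.01', '0.01', '0.01']
0.35 ['0.00', '0.01', '0.01', '0.01', '
[... 180 characters left out ...]

0.25 ['-0.89', '-0.89', '-0.88', '-0.88', '-0.89', '-0.89', '-0.89', '-0.89', '-0.89', '-0.89', '-0.89', ' -- ', ' -- ']
0.2 ['-0.89', '-0.89', '-0.89', '-0.89', '-0.89', '-0.89', '-0.89', '-0.89', '-0.89', '-0.88', '-0.89', '-0.89', '-0.89']
0.15 ['-0.89', '-0.89', '-0.88', '-0.88', '-0.88', '-0.89', '-0.88', '-0.88', '-0.89', '-0.88', '-0.88', '-0.88', '-0.01']
0.1 ['-0.89', '-0.88', '-0.88', '-0.88', '-0.89', '-0.89', '-0.89', '-0.88', '-0.89', '-0.89', '-0.89', '-0.89', '0.00']
0.05 ['-0.89', '-0.89', '-0.89', '-0.89', '-0.89', '-0.88', '-0.89', '-0.88', '-0.89', '-0.88', '-0.89', '-0.89', '-0.78']
blue [0.445 0.022 0.011] [0.534 0.353 1.115]
tall [0.498 0.271 0.08 ] [0.548 0.352 0.197]
```

>>> move_arm --rows "0 0 -9.85 0 0 -0.01 0.045; 0 0 -9.85 0 0 -0.015 0.045; 0 0 0 0.018 0.046 0 0.045; 0 0 0 0.018 0.046 0 0.045; 0 0 0 0.018 0.046 0 0.045; 0 0 0 0.018 0.046 0 0.045; 0 0 0 0 0 0 0.045; 0 0 0 0 0 0 0.045" --squeeze 50

```text
t: 1.1
eef_pos: [0.2996, 0.4516, 0.2597]
ee_rot: [-3.141, -0.0, -0.001]
force: [-0.9, 0.1, -0.2]
width: 0.045
gripper_force: 0.0
```

>>> move_arm --rows "0 0 0 0.015 0.048 0 0.045; 0 0 0 0.015 0.048 0 0.045; 0 0 0 0.015 0.048 0 0.045; 0 0 0 0.016 0.048 0 0.045; 0 0 0 0.05 0.006 0 0.045; 0 0 0 0.05 0.003 0 0.045; 0 0 0 0 0 0 0.045; 0 0 0 0 0 0 0.045"

```text
t: 2.1
eef_pos: [0.4604, 0.2509, 0.2587]
ee_rot: [3.14, 0.001, -0.0]
force: [0.7, -0.4, 0.0]
width: 0.0453
gripper_force: 0.0
```

```bash
python3 - <<'E'
from h import *
s=arm.get_state();a,d=arm.grab_frame("wrist");cv2.imwrite("pics/w1.png",a)
m=arm.camera_model("wrist");K=np.array(m["mtx"]);M=np.array(m["mount"])
print(s["eef_pos"],M.round(3).tolist())
v,u=np.mgrid[0:384,0:512];c=np.stack([(u-K[0,2])/K[0,0]*d,(v-K[1,2])/K[1,1]*d,d],-1)
t=c@M[:3,:3].T+M[:3,3]; P=t*[1,-1,-1]+s["eef_pos"]; np.save("w1.npy",P)
Z=P[...,2]
for nm,lo,hi in(("tops",.203,.22),):
    nn,l,st,_=cv2.connectedComponentsWithStats(((Z>lo)&(Z<hi)&(d>0)&(P[...,0]>.53)).astype(np.uint8))
    for i in range(1,nn):
        if st[i,4]>50: q=P[l==i];print(nm,st[i],q.mean(0).round(4),((q.min(0)+q.max(0))/2).round(4))
E
```

```text
[0.46042221 0.25091562 0.25866   ] [[0.0, -0.967, -0.254, 0.069], [1.0, 0.0, 0.001, -0.0], [-0.001, -0.254, 0.967, -0.149], [0.0, 0.0, 0.0, 1.0]]
tops [496   0  16  23 269] [0.5804 0.1156 0.2067] [0.5806 0.1142 0.2069]
tops [369   6  32  35 848] [0.5737 0.1816 0.2083] [0.5742 0.1808 0.2071]
tops [247  14  30  33 791] [0.57   0.2489 0.2085] [0.5704 0.249  0.2069]
```

View pics/w1.png

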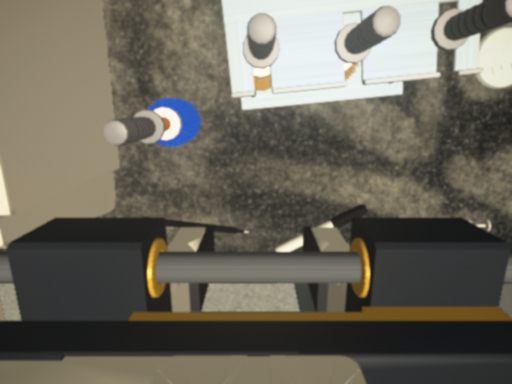

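The wrist view shows the left brush's handle top at (262,28) px, world (0.570, 0.248), and the blue one at (120,130) clear of the path. I grasp brush 1.

>>> move_arm --rows "0 0 0 0.055 0.0015 0 0.045; 0 0 0 0.055 0.0015 0 0.045; 0 0 0 0 0 0 0.045; 0 0 0 0 0 0.03 0.045; 0 0 0 0 0 0.03 0.045; 0 0 0 0 0 0.027 0.045; 0 0 0 0 0 0 0.045; 0 0 0 0 0 0 0.01"

```text
t: 3.15
eef_pos: [0.5705, 0.2483, 0.1742]
ee_rot: [-3.141, -0.002, 0.001]
force: [-0.3, 0.2, 0.5]
width: 0.0394
gripper_force: 0.0
```

>>> move_arm --rows "0 0 0 0 0 0 0.01; 0 0 0 0 0 0 0.01; 0 0 0 0 0 0 0.01; 0 0 0 0 0 0 0.01"

```text
t: 3.65
eef_pos: [0.5709, 0.2477, 0.1733]
ee_rot: [-3.141, -0.001, 0.0]
force: [-0.8, 0.8, 4.6]
width: 0.0163
gripper_force: 50.0
```

>>> move_arm --rows "0 0 0 0 0 -0.006 0.01; 0 0 0 0 0 -0.006 0.01; 0 0 0 0 0 0 0.01; 0 0 0 -0.015 0.0014 0 0.01; 0 0 0 -0.015 0.0014 0 0.01; 0 0 0 -0.015 0.0014 0 0.01; 0 0 0 -0.015 0.0014 0 0.01; 0 0 0 -0.015 0.0014 0 0.01"

```text
t: 4.65
eef_pos: [0.4944, 0.2404, 0.1847]
ee_rot: [-3.141, -0.0, 0.0]
force: [-0.2, 0.6, -0.5]
width: 0.0163
gripper_force: 50.0
```

```bash
python3 - <<'E'
from h import *
s=arm.get_state();print(s["eef_pos"],s["width"],s["force"])
a,d=arm.grab_frame("scene");cv2.imwrite("pics/s1.png",cv2.resize(a[120:260,110:310],None,fx=4,fy=4))
E
```

```text
[0.4944162  0.24041369 0.18471779] 0.01628740049817732 [-0.23074446  0.61179821 -0.46080542]
```

View pics/s1.png

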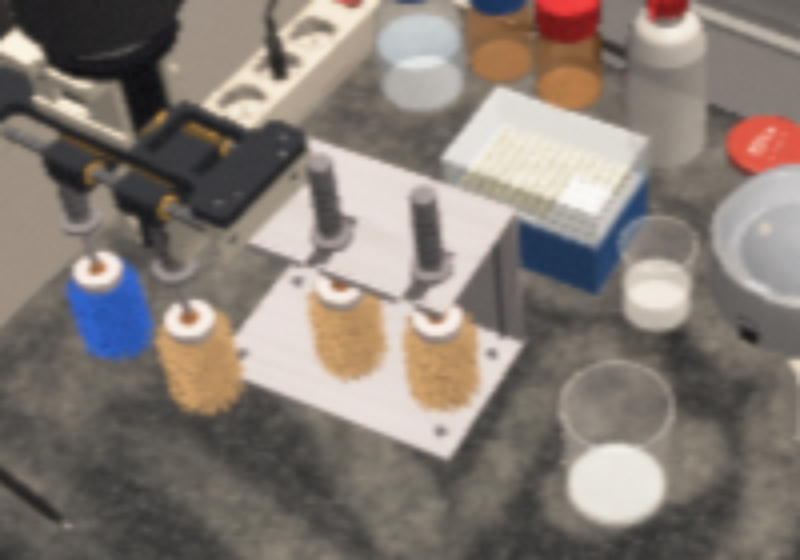

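Brush 1 is out of the rack and upright in the gripper, head at (203,360) px, with the blue one untouched. Now across to the tester.

>>> move_arm --rows "0 0 0 0 0.058 0.001 0.01; 0 0 0 0 0.058 0.001 0.01; 0 0 0 0 0.058 0.001 0.01; 0 0 0 0 0.058 0.001 0.01; 0 0 0 0 0.058 0.001 0.01; 0 0 0 0 0.058 0.001 0.01; 0 0 0 0 0.058 0 0.01; 0 0 0 0 0.058 0 0.01"

```text
t: 5.7
eef_pos: [0.4953, -0.2252, 0.1789]
ee_rot: [3.141, -0.001, 0.0]
force: [1.2, 0.2, -1.2]
width: 0.0163
gripper_force: 50.0
```

>>> move_arm --rows "0 0 0 0 0 0 0.01; 0 0 0 0 0 0 0.01"

```text
t: 5.95
eef_pos: [0.4951, -0.2235, 0.1784]
ee_rot: [-3.141, 0.0, -0.001]
force: [0.1, 0.9, -1.0]
width: 0.016
gripper_force: 50.0
```

```bash
python3 - <<'E'
from h import *
s=arm.get_state();print(s["eef_pos"],s["width"],s["force"])
a,d=arm.grab_frame("scene");cv2.imwrite("pics/s2.png",cv2.resize(a[170:310,230:430],None,fx=4,fy=4))
hsv=cv2.cvtColor(a,cv2.COLOR_BGR2HSV);P=pts("scene",d)
m=(hsv[...,0]>10)&(hsv[...,0]<22)&(hsv[...,1]>90)&(P[...,1]<-.17)&(P[...,1]>-.28)&(P[...,0]<.54)&(P[...,0]>.42)
q=P[m];print(len(q),q.min(0).round(3),q.max(0).round(3))
w=(hsv[...,1]<40)&(hsv[...,2]>170)&(P[...,1]<-.2)&(P[...,1]>-.25)&(P[...,0]<.515)&(P[...,2]>.08)&(P[...,2]<.12)
q=P[w];print("cap",len(q),np.median(q,0).round(4),q.min(0).round(3),q.max(0).round(3))
E
```

```text
[ 0.49514677 -0.22353997  0.17838286] 0.01602998910605172 [ 0.08670976  0.85696034 -1.02796851]
519 [ 0.458 -0.268 -0.001] [ 0.537 -0.185  0.28 ]
cap 104 [ 0.4898 -0.2247  0.0994] [ 0.477 -0.238  0.095] [ 0.508 -0.208  0.118]
```

View pics/s2.png

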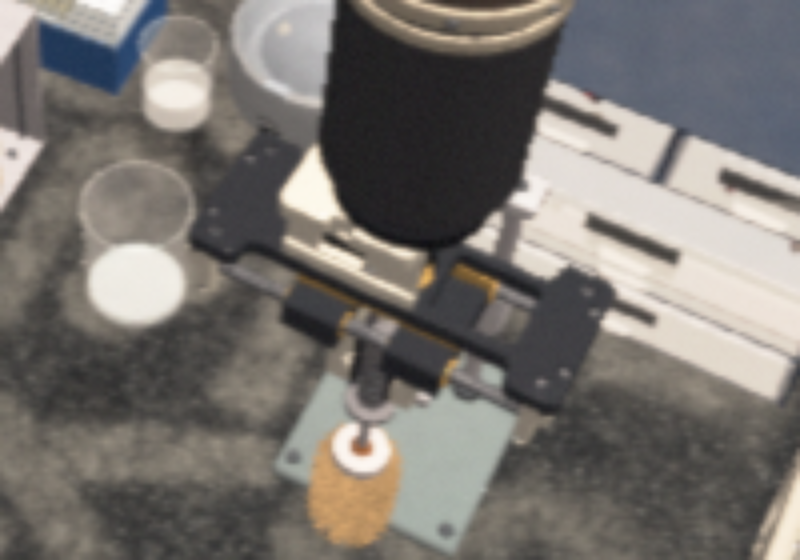

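The brush stands upright before the fork: white cap at (360,447) px, measured z 0.099 (lower end about 0.02), y about -0.223. I insert it.

>>> move_arm --rows "0 0 0 0 0.002 0 0.01; 0 0 0 0.0145 0 0 0.01; 0 0 0 0.0145 0 0 0.01; 0 0 0 0.0145 0 0 0.01; 0 0 0 0.0145 0 0 0.01; 0 0 0 0 0 0 0.01"

```text
t: 6.75
eef_pos: [0.5547, -0.2255, 0.178]
ee_rot: [3.142, 0.001, 0.0]
force: [0.7, 0.0, -2.1]
width: 0.0163
gripper_force: 50.0
```

>>> move_arm --rows "0 0 0 0 0 -0.008 0.01; 0 0 0 0 0 -0.008 0.01; 0 0 0 0 0 -0.008 0.01; 0 0 0 0 0 -0.008 0.01; 0 0 0 0 0 0 0.01"

```text
t: 7.38
eef_pos: [0.5531, -0.2255, 0.2107]
ee_rot: [-3.141, 0.0, -0.0]
force: [0.4, -1.3, -8.5]
width: 0.0162
gripper_force: 50.0
```

>>> move_arm --rows "0 0 0 0 0 -0.005 0.01; 0 0 0 0 0 -0.005 0.01; 0 0 0 0 0 -0.004 0.01; 0 0 0 0 0 0 0.01; 0 0 0 0 0 0 0.01"

```text
t: 8.0
eef_pos: [0.5532, -0.2254, 0.2241]
ee_rot: [-3.141, 0.001, -0.0]
force: [-0.9, -1.2, -12.4]
width: 0.0162
gripper_force: 50.0
```

```bash
cat > chk.py <<'E'
from h import *
import sys
s=arm.get_state();print(s["eef_pos"],s["width"],s["force"])
a,d=arm.grab_frame("scene");cv2.imwrite(f"pics/{sys.argv[1]}.png",cv2.resize(a[170:310,230:430],None,fx=4,fy=4))
hsv=cv2.cvtColor(a,cv2.COLOR_BGR2HSV);P=pts("scene",d);Z=P[...,2]
m=(hsv[...,1]<60)&(P[...,0]>.522)&(P[...,0]<.545)&(P[...,1]>-.25)&(P[...,1]<-.2)&(Z>.1)&(Z<.18)
q=Z[m];print("prong top z",len(q),np.percentile(q,[10,50,90]).round(4))
E
python3 chk.py s3
```

```text
[ 0.55315223 -0.2254405   0.22414068] 0.0162336159167987 [ -0.86372694  -1.24983772 -12.43567607]
prong top z 147 [0.1443 0.1543 0.1566]
```

View pics/s3.png

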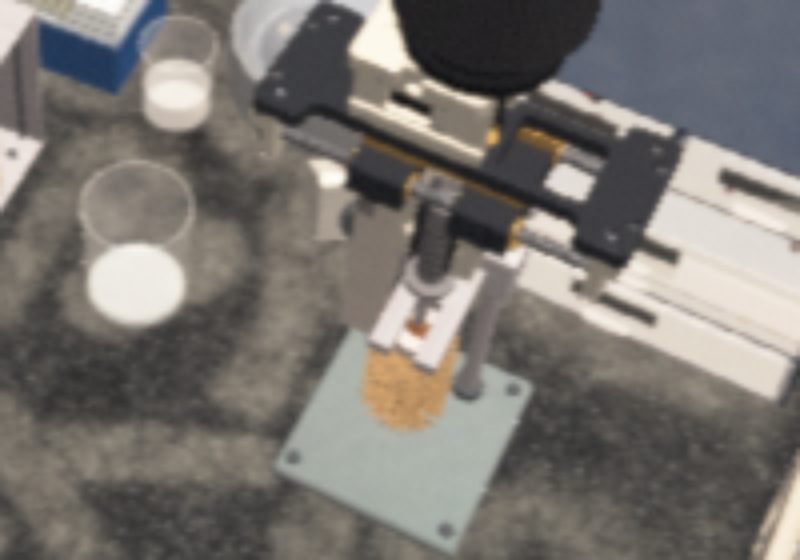

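The prongs are lifted on the shoulder (prong tips at (385,340) and (435,355) px, z 0.154), a pull of about 11.5 N. I hold it.

>>> move_arm --rows "0 0 0 0 0 -0.001 0.01; 0 0 0 0 0 0 0.01; 0 0 0 0 0 0 0.01; 0 0 0 0 0 0 0.01; 0 0 0 0 0 0 0.01; 0 0 0 0 0 0 0.01; 0 0 0 0 0 0 0.01; 0 0 0 0 0 0 0.01"

```text
t: 9.05
eef_pos: [0.5534, -0.2255, 0.2255]
ee_rot: [-3.142, 0.0, -0.0]
force: [-2.5, -0.2, -11.9]
width: 0.0163
gripper_force: 50.0
```

>>> move_arm --rows "0 0 0 0 0 0 0.01; 0 0 0 0 0 0 0.01; 0 0 0 0 0 0 0.01; 0 0 0 0 0 0 0.01; 0 0 0 0 0 0 0.01; 0 0 0 0 0 0 0.01; 0 0 0 0 0 0 0.01; 0 0 0 0 0 0 0.01"

```text
t: 10.05
eef_pos: [0.5535, -0.2255, 0.2255]
ee_rot: [-3.142, 0.0, 0.0]
force: [-3.2, 0.0, -13.1]
width: 0.0159
gripper_force: 50.0
```

>>> move_arm --rows "0 0 0 0 0 0 0.01; 0 0 0 0 0 0 0.01; 0 0 0 0 0 0.008 0.01; 0 0 0 0 0 0.008 0.01; 0 0 0 0 0 0.008 0.01; 0 0 0 0 0 0.008 0.01; 0 0 0 0 0 0.008 0.01; 0 0 0 0 0 0.007 0.01"

```text
t: 11.05
eef_pos: [0.5549, -0.2258, 0.1792]
ee_rot: [3.141, -0.003, 0.0]
force: [0.3, 0.1, -0.1]
width: 0.0161
gripper_force: 50.0
```

>>> move_arm --rows "0 0 0 0 0 0 0.01; 0 0 0 -0.015 0 0 0.01; 0 0 0 -0.015 0 0 0.01; 0 0 0 -0.015 0 0 0.01; 0 0 0 -0.015 0 0 0.01; 0 0 0 0 0 0 0.01"

```text
t: 11.8
eef_pos: [0.4924, -0.2256, 0.1791]
ee_rot: [-3.142, -0.001, -0.0]
force: [0.7, 0.4, -0.7]
width: 0.0163
gripper_force: 50.0
```

>>> move_arm --rows "0 0 0 0 -0.058 -0.001 0.01; 0 0 0 0 -0.058 -0.001 0.01; 0 0 0 0 -0.058 -0.001 0.01; 0 0 0 0 -0.058 -0.001 0.01; 0 0 0 0 -0.058 -0.001 0.01; 0 0 0 0 -0.058 -0.001 0.01; 0 0 0 0 -0.058 -0.001 0.01; 0 0 0 0 -0.058 0 0.01"

```text
t: 12.8
eef_pos: [0.4936, 0.2408, 0.186]
ee_rot: [-3.141, -0.001, 0.001]
force: [0.6, -0.0, 0.4]
width: 0.0156
gripper_force: 50.0
```

>>> move_arm --rows "0 0 0 0 0 0 0.01; 0 0 0 0 0 0 0.01; 0 0 0 0 0 0 0.01"

```text
t: 13.18
eef_pos: [0.4936, 0.2376, 0.1856]
ee_rot: [3.141, 0.0, -0.001]
force: [-0.1, -0.4, -0.4]
width: 0.0162
gripper_force: 50.0
```

>>> move_arm --rows "0 0 0 0 -0.003 0 0.01; 0 0 0 0 0 0 0.01; 0 0 0 0.0155 -0.0014 0 0.01; 0 0 0 0.0155 -0.0014 0 0.01; 0 0 0 0.0155 -0.0015 0 0.01; 0 0 0 0.0155 -0.0015 0 0.01; 0 0 0 0.015 -0.0014 0 0.01; 0 0 0 0 0 0 0.01"

```text
t: 14.18
eef_pos: [0.5716, 0.2486, 0.185]
ee_rot: [3.141, 0.0, -0.001]
force: [-1.4, -0.0, -1.3]
width: 0.0161
gripper_force: 50.0
```

>>> move_arm --rows "0 0 0 0 0 0.006 0.01; 0 0 0 0 0 0.005 0.01; 0 0 0 0 0 0 0.01"

```text
t: 14.55
eef_pos: [0.5699, 0.2485, 0.174]
ee_rot: [3.141, 0.001, 0.0]
force: [-0.8, 0.5, -1.1]
width: 0.0159
gripper_force: 50.0
```

>>> move_arm --rows "0 0 0 0 0 0.001 0.045; 0 0 0 0 0 0 0.045; 0 0 0 0 0 0 0.045; 0 0 0 0 0 0 0.045; 0 0 0 0 0 -0.03 0.045; 0 0 0 0 0 -0.035 0.045; 0 0 0 0 0 0 0.045; 0 0 0 0.003 0.034 0 0.045"

```text
t: 15.55
eef_pos: [0.5734, 0.2158, 0.2382]
ee_rot: [-3.141, -0.0, 0.002]
force: [0.6, -1.0, -0.8]
width: 0.0448
gripper_force: 0.0
```

>>> move_arm --rows "0 0 0 0 0.034 0 0.045; 0 0 0 0 0 0 0.045; 0 0 0 0 0 0 0.045"

```text
t: 15.92
eef_pos: [0.5735, 0.1808, 0.2383]
ee_rot: [-3.142, 0.0, -0.0]
force: [-0.3, 0.4, 0.9]
width: 0.0451
gripper_force: 0.0
```

```bash
cat > tops.py <<'E'
from h import *
s=arm.get_state();print(s["eef_pos"],s["width"])
for n in("scene","top"):
    a,d=arm.grab_frame(n);cv2.imwrite(f"pics/last_{n}.png",a);P=pts(n,d);Z=P[...,2]
    m=(Z>.199)&(Z<.222)&(P[...,0]>.54)&(P[...,0]<.61)&(P[...,1]>.08)&(P[...,1]<.275)
    nn,l=cv2.connectedComponents(m.astype(np.uint8))
    for i in range(1,nn):
        t=P[l==i];t=t[t[:,2]>.205]
        if len(t)>8:print(n,len(t),t.mean(0).round(4))
E
python3 tops.py
```

```text
[0.57351768 0.18075059 0.23825236] 0.04512722116871073
scene 30 [0.5668 0.2472 0.209 ]
scene 30 [0.5714 0.1795 0.2091]
scene 34 [0.5805 0.1087 0.2088]
```

Brush 1 hangs in its slot (top at z 0.209). Now brush 2: grasp, lift and take out.

>>> move_arm --rows "0 0 0 -0.001 0.001 0.033 0.045; 0 0 0 0 0 0.032 0.045; 0 0 0 0 0 0 0.045; 0 0 0 0 0 0 0.01; 0 0 0 0 0 0 0.01; 0 0 0 0 0 0 0.01; 0 0 0 0 0 0 0.01; 0 0 0 0 0 0 0.01"

```text
t: 17.02
eef_pos: [0.5729, 0.1799, 0.1744]
ee_rot: [-3.141, -0.001, 0.0]
force: [-1.0, 1.0, 4.7]
width: 0.0164
gripper_force: 50.0
```

>>> move_arm --rows "0 0 0 0 0 -0.006 0.01; 0 0 0 0 0 -0.006 0.01; 0 0 0 0 0 0 0.01; 0 0 0 -0.016 0.0015 0 0.01; 0 0 0 -0.016 0.0015 0 0.01; 0 0 0 -0.016 0.0015 0 0.01; 0 0 0 -0.016 0.0015 0 0.01; 0 0 0 -0.016 0.0015 0 0.01"

```text
t: 18.02
eef_pos: [0.4913, 0.1721, 0.1857]
ee_rot: [-3.141, -0.0, 0.0]
force: [-0.3, -0.2, -0.6]
width: 0.0161
gripper_force: 50.0
```

>>> move_arm --rows "0 0 0 0.0005 0.057 0.001 0.01; 0 0 0 0 0.057 0.001 0.01; 0 0 0 0 0.057 0.001 0.01; 0 0 0 0 0.057 0.001 0.01; 0 0 0 0 0.057 0.001 0.01; 0 0 0 0 0.057 0.001 0.01; 0 0 0 0 0.055 0 0.01; 0 0 0 0 0 0 0.01"

```text
t: 19.02
eef_pos: [0.492, -0.2276, 0.1793]
ee_rot: [3.141, 0.001, -0.004]
force: [0.2, 1.0, -0.8]
width: 0.0163
gripper_force: 50.0
```

>>> move_arm --rows "0 0 0 0 0 0 0.01; 0 0 0 0 0 0 0.01"

```text
t: 19.27
eef_pos: [0.4931, -0.2237, 0.1797]
ee_rot: [-3.142, -0.0, 0.001]
force: [0.3, -0.1, -0.8]
width: 0.0163
gripper_force: 50.0
```

```bash
cat > cap.py <<'E'
from h import *
s=arm.get_state();print(s["eef_pos"],s["width"],s["force"])
a,d=arm.grab_frame("scene");cv2.imwrite("pics/last_scene.png",a)
hsv=cv2.cvtColor(a,cv2.COLOR_BGR2HSV);P=pts("scene",d)
w=(hsv[...,1]<40)&(hsv[...,2]>170)&(P[...,1]<-.2)&(P[...,1]>-.25)&(P[...,0]<.515)&(P[...,2]>.08)&(P[...,2]<.12)
q=P[w];print("cap",len(q),np.median(q,0).round(4),q.min(0).round(3),q.max(0).round(3))
E
python3 cap.py
```

```text
[ 0.4930778  -0.22374286  0.17974025] 0.01629608954874268 [ 0.29399691 -0.10215663 -0.79723669]
cap 106 [ 0.4909 -0.2256  0.0997] [ 0.478 -0.239  0.083] [ 0.51  -0.201  0.119]
```

>>> move_arm --rows "0 0 0 0 0.0015 0 0.01; 0 0 0 0.015 0 0 0.01; 0 0 0 0.015 0 0 0.01; 0 0 0 0.015 0 0 0.01; 0 0 0 0.015 0 0 0.01; 0 0 0 0 0 0 0.01; 0 0 0 0 0 0 0.01"

```text
t: 20.2
eef_pos: [0.5528, -0.2263, 0.1792]
ee_rot: [-3.141, 0.001, -0.0]
force: [-0.0, 0.1, -0.5]
width: 0.0162
gripper_force: 50.0
```

>>> move_arm --rows "0 0 0 0 0 -0.008 0.01; 0 0 0 0 0 -0.008 0.01; 0 0 0 0 0 -0.008 0.01; 0 0 0 0 0 -0.008 0.01; 0 0 0 0 0 0 0.01"

```text
t: 20.82
eef_pos: [0.5526, -0.2263, 0.2116]
ee_rot: [-3.141, 0.001, -0.0]
force: [0.4, -2.1, -8.1]
width: 0.016
gripper_force: 50.0
```

>>> move_arm --rows "0 0 0 0 0 -0.005 0.01; 0 0 0 0 0 -0.005 0.01; 0 0 0 0 0 -0.004 0.01; 0 0 0 0 0 0 0.01; 0 0 0 0 0 0 0.01"

```text
t: 21.45
eef_pos: [0.5527, -0.2263, 0.2252]
ee_rot: [-3.141, 0.001, -0.0]
force: [-0.6, -1.7, -12.1]
width: 0.0159
gripper_force: 50.0
```

```bash
python3 chk.py s4
```

```text
[ 0.55271671 -0.22625203  0.22515455] 0.015909708087198347 [ -0.58205459  -1.65094767 -12.07821925]
prong top z 144 [0.1445 0.154  0.1563]
```

Prong height and force match the first test (about 11.5 N). I hold, then let down.

>>> move_arm --rows "0 0 0 0 0 0 0.01; 0 0 0 0 0 0 0.01; 0 0 0 0 0 0 0.01; 0 0 0 0 0 0 0.01; 0 0 0 0 0 0 0.01; 0 0 0 0 0 0 0.01; 0 0 0 0 0 0 0.01; 0 0 0 0 0 0 0.01"

```text
t: 22.5
eef_pos: [0.5529, -0.2263, 0.2255]
ee_rot: [-3.142, 0.0, 0.0]
force: [-2.3, -1.7, -12.9]
width: 0.0166
gripper_force: 50.0
```

>>> move_arm --rows "0 0 0 0 0 0 0.01; 0 0 0 0 0 0 0.01; 0 0 0 0 0 0 0.01; 0 0 0 0 0 0 0.01; 0 0 0 0 0 0 0.01; 0 0 0 0 0 0 0.01; 0 0 0 0 0 0 0.01; 0 0 0 0 0 0 0.01"

```text
t: 23.5
eef_pos: [0.553, -0.2263, 0.2255]
ee_rot: [-3.142, 0.0, 0.0]
force: [-3.1, -0.6, -12.4]
width: 0.0161
gripper_force: 50.0
```

>>> move_arm --rows "0 0 0 0 0 0 0.01; 0 0 0 0 0 0 0.01; 0 0 0 0 0 0.008 0.01; 0 0 0 0 0 0.008 0.01; 0 0 0 0 0 0.008 0.01; 0 0 0 0 0 0.008 0.01; 0 0 0 0 0 0.008 0.01; 0 0 0 0 0 0.006 0.01"

```text
t: 24.5
eef_pos: [0.5543, -0.2265, 0.1801]
ee_rot: [3.141, -0.003, 0.001]
force: [-0.8, -0.3, -1.4]
width: 0.0164
gripper_force: 50.0
```

>>> move_arm --rows "0 0 0 0 0 0 0.01; 0 0 0 -0.015 0 0 0.01; 0 0 0 -0.015 0 0 0.01; 0 0 0 -0.015 0 0 0.01; 0 0 0 -0.015 0 0 0.01; 0 0 0 0 0 0 0.01"

```text
t: 25.25
eef_pos: [0.4919, -0.2264, 0.1801]
ee_rot: [-3.142, -0.001, -0.0]
force: [-0.1, -0.1, -1.4]
width: 0.0159
gripper_force: 50.0
```

>>> move_arm --rows "0 0 0 0 -0.057 -0.001 0.01; 0 0 0 0 -0.057 -0.001 0.01; 0 0 0 0 -0.057 -0.001 0.01; 0 0 0 0 -0.057 -0.001 0.01; 0 0 0 0 -0.057 -0.001 0.01; 0 0 0 0 -0.057 -0.001 0.01; 0 0 0 0 -0.057 0 0.01; 0 0 0 0 0 0 0.01"

```text
t: 26.25
eef_pos: [0.4935, 0.1764, 0.1856]
ee_rot: [-3.141, -0.001, 0.004]
force: [0.8, 0.3, -1.5]
width: 0.0158
gripper_force: 50.0
```

>>> move_arm --rows "0 0 0 0 0 0 0.01; 0 0 0 0 0 0 0.01"

```text
t: 26.5
eef_pos: [0.493, 0.1717, 0.1855]
ee_rot: [3.141, 0.0, -0.001]
force: [-0.2, 0.1, -1.8]
width: 0.0161
gripper_force: 50.0
```

>>> move_arm --rows "0 0 0 0.016 -0.0018 0 0.01; 0 0 0 0.016 -0.0016 0 0.01; 0 0 0 0.016 -0.0016 0 0.01; 0 0 0 0.016 -0.0016 0 0.01; 0 0 0 0.016 -0.0016 0 0.01; 0 0 0 0 0 0 0.01; 0 0 0 0 0 0.006 0.01; 0 0 0 0 0 0.005 0.01"

```text
t: 27.5
eef_pos: [0.5726, 0.1808, 0.1743]
ee_rot: [3.141, 0.0, 0.0]
force: [-7.6, -1.5, 32.2]
width: 0.0162
gripper_force: 50.0
```

>>> move_arm --rows "0 0 0 0 0 0.001 0.01; 0 0 0 0 0 0 0.045; 0 0 0 0 0 0 0.045; 0 0 0 0 0 0 0.045; 0 0 0 0 0 -0.03 0.045; 0 0 0 0 0 -0.035 0.045; 0 0 0 0 0 0 0.045; 0 0 0 0.004 0.035 0 0.045"

```text
t: 28.5
eef_pos: [0.5769, 0.147, 0.2383]
ee_rot: [-3.141, -0.0, 0.002]
force: [0.6, -0.2, 0.2]
width: 0.0454
gripper_force: 0.0
```

>>> move_arm --rows "0 0 0 0.004 0.036 0 0.045; 0 0 0 0 0 0 0.045; 0 0 0 0 0 0 0.045"

```text
t: 28.88
eef_pos: [0.5809, 0.1099, 0.238]
ee_rot: [3.141, 0.001, -0.001]
force: [0.6, 0.3, -0.3]
width: 0.0452
gripper_force: 0.0
```

```bash
python3 tops.py
```

```text
[0.58086458 0.10986761 0.23800739] 0.04519239067304313
scene 30 [0.5672 0.2471 0.2087]
scene 32 [0.5716 0.1799 0.2086]
scene 34 [0.581  0.1085 0.2086]
```

Brush 2 is back in its slot. Now brush 3.

>>> move_arm --rows "0 0 0 0 0.001 0.033 0.045; 0 0 0 0 0 0.032 0.045; 0 0 0 0 0 0 0.045; 0 0 0 0 0 0 0.01; 0 0 0 0 0 0 0.01; 0 0 0 0 0 0 0.01; 0 0 0 0 0 0 0.01; 0 0 0 0 0 0 0.01"

```text
t: 29.98
eef_pos: [0.5814, 0.1091, 0.1744]
ee_rot: [-3.141, -0.001, 0.0]
force: [-1.2, 1.9, 4.8]
width: 0.0162
gripper_force: 50.0
```

>>> move_arm --rows "0 0 0 0 0 -0.006 0.01; 0 0 0 0 0 -0.006 0.01; 0 0 0 0 0 0 0.01; 0 0 0 -0.0175 0.0016 0 0.01; 0 0 0 -0.0175 0.0016 0 0.01; 0 0 0 -0.0175 0.0016 0 0.01; 0 0 0 -0.0175 0.0016 0 0.01; 0 0 0 -0.0175 0.0016 0 0.01"

```text
t: 30.98
eef_pos: [0.4923, 0.1008, 0.1857]
ee_rot: [-3.141, -0.0, 0.0]
force: [-0.3, -0.5, -0.8]
width: 0.0159
gripper_force: 50.0
```

>>> move_arm --rows "0 0 0 0 0.054 0.001 0.01; 0 0 0 0 0.054 0.001 0.01; 0 0 0 0 0.054 0.001 0.01; 0 0 0 0 0.054 0.001 0.01; 0 0 0 0 0.054 0.001 0.01; 0 0 0 0 0.054 0.001 0.01; 0 0 0 0 0 0 0.01; 0 0 0 0 0 0 0.01"

```text
t: 31.98
eef_pos: [0.493, -0.223, 0.1795]
ee_rot: [-3.141, 0.0, -0.001]
force: [0.0, 0.5, 0.8]
width: 0.0163
gripper_force: 50.0
```

```bash
python3 cap.py
```

```text
[ 0.49297316 -0.22303738  0.17949133] 0.01631367660016263 [0.00244894 0.4560207  0.76131681]
cap 106 [ 0.4901 -0.225   0.0996] [ 0.478 -0.24   0.082] [ 0.511 -0.205  0.12 ]
```

>>> move_arm --rows "0 0 0 0 0.002 0 0.01; 0 0 0 0.015 0 0 0.01; 0 0 0 0.015 0 0 0.01; 0 0 0 0.015 0 0 0.01; 0 0 0 0.015 0 0 0.01; 0 0 0 0 0 0 0.01; 0 0 0 0 0 0 0.01"

```text
t: 32.9
eef_pos: [0.5534, -0.2251, 0.1792]
ee_rot: [-3.141, 0.001, -0.0]
force: [0.4, 0.6, -0.2]
width: 0.016
gripper_force: 50.0
```

>>> move_arm --rows "0 0 0 0 0 -0.008 0.01; 0 0 0 0 0 -0.008 0.01; 0 0 0 0 0 -0.008 0.01; 0 0 0 0 0 -0.008 0.01; 0 0 0 0 0 0 0.01"

```text
t: 33.52
eef_pos: [0.5531, -0.2251, 0.2116]
ee_rot: [-3.141, 0.001, -0.0]
force: [0.4, -1.4, -8.4]
width: 0.0164
gripper_force: 50.0
```

>>> move_arm --rows "0 0 0 0 0 -0.005 0.01; 0 0 0 0 0 -0.005 0.01; 0 0 0 0 0 -0.004 0.01; 0 0 0 0 0 0 0.01; 0 0 0 0 0 0 0.01"

```text
t: 34.15
eef_pos: [0.5532, -0.2251, 0.2251]
ee_rot: [-3.141, 0.001, -0.0]
force: [-1.2, -2.3, -13.0]
width: 0.0163
gripper_force: 50.0
```

```bash
python3 chk.py s5
```

```text
[ 0.55318716 -0.22505077  0.22513939] 0.016308275279919796 [ -1.15743193  -2.26603327 -13.04361759]
prong top z 140 [0.1454 0.1543 0.1564]
```

>>> move_arm --rows "0 0 0 0 0 0 0.01; 0 0 0 0 0 0 0.01; 0 0 0 0 0 0 0.01; 0 0 0 0 0 0 0.01; 0 0 0 0 0 0 0.01; 0 0 0 0 0 0 0.01; 0 0 0 0 0 0 0.01; 0 0 0 0 0 0 0.01"

```text
t: 35.2
eef_pos: [0.5534, -0.225, 0.2255]
ee_rot: [-3.141, 0.0, 0.0]
force: [-2.2, -2.2, -12.4]
width: 0.016
gripper_force: 50.0
```

>>> move_arm --rows "0 0 0 0 0 0 0.01; 0 0 0 0 0 0 0.01; 0 0 0 0 0 0 0.01; 0 0 0 0 0 0 0.01; 0 0 0 0 0 0 0.01; 0 0 0 0 0 0 0.01; 0 0 0 0 0 0 0.01; 0 0 0 0 0 0 0.01"

```text
t: 36.2
eef_pos: [0.5535, -0.2251, 0.2256]
ee_rot: [-3.142, 0.0, -0.0]
force: [-2.3, -1.7, -12.9]
width: 0.0162
gripper_force: 50.0
```

>>> move_arm --rows "0 0 0 0 0 0 0.01; 0 0 0 0 0 0 0.01; 0 0 0 0 0 0.008 0.01; 0 0 0 0 0 0.008 0.01; 0 0 0 0 0 0.008 0.01; 0 0 0 0 0 0.008 0.01; 0 0 0 0 0 0.008 0.01; 0 0 0 0 0 0.006 0.01"

```text
t: 37.2
eef_pos: [0.5548, -0.2253, 0.1801]
ee_rot: [3.141, -0.003, 0.0]
force: [0.2, 0.1, 0.4]
width: 0.0162
gripper_force: 50.0
```

>>> move_arm --rows "0 0 0 0 0 0 0.01; 0 0 0 -0.015 0 0 0.01; 0 0 0 -0.015 0 0 0.01; 0 0 0 -0.015 0 0 0.01; 0 0 0 -0.02 0 0 0.01; 0 0 0 0 0 0 0.01; 0 0 0 0 0 -0.045 0.01; 0 0 0 0 0 -0.06 0.01"

```text
t: 38.2
eef_pos: [0.4877, -0.225, 0.2849]
ee_rot: [-3.141, 0.003, -0.0]
force: [1.6, -0.3, 0.6]
width: 0.0163
gripper_force: 50.0
```

```bash
cat > bk.py <<'E'
from h import *
s=arm.get_state();print(s["eef_pos"],s["width"])
out=np.zeros((384,1024,3),np.uint8)
for k,n in enumerate(("top","scene")):
    a,d=arm.grab_frame(n);out[:,512*k:512*k+512]=a
    hsv=cv2.cvtColor(a,cv2.COLOR_BGR2HSV);w=((hsv[...,1]<60)&(hsv[...,2]>185)).astype(np.uint8)
    # roi: bench around beaker
    v,u=np.mgrid[0:384,0:512];G=ray
    K,T=cam(n);Ti=np.linalg.inv(T);D=np.stack([(u-K[0,2])/K[0,0],(v-K[1,2])/K[1,1],np.ones_like(u)],-1)@Ti[:3,:3].T
    g=Ti[:3,3]+D*((.012-Ti[2,3])/D[...,2])[...,None]
    w[~((g[...,0]>.44)&(g[...,0]<.68)&(g[...,1]>-.14)&(g[...,1]<.07))]=0
    nn,l,st,c=cv2.connectedComponentsWithStats(w)
    for i in range(1,nn):
        if st[i,4]>120: q=g[l==i];print(n,st[i],c[i].round(1),"floor",q.mean(0).round(4),"ext",np.ptp(q,0).round(3))
cv2.imwrite("pics/bk.png",out[120:320,100:900])
E
python3 bk.py
```

```text
[ 0.4876936  -0.22502141  0.28485284] 0.01633537124013347
scene [252 231  24  20 392] [263.5 240.3] floor [ 0.5781 -0.0287  0.012 ] ext [0.064 0.065 0.   ]
```

View pics/bk.png

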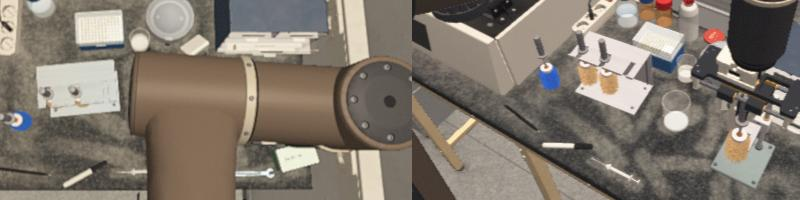

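The large beaker is unmoved, floor at scene (263,240) px, world about (0.580,-0.028). Brush 3 is held clear of the tester. I go over the beaker.

>>> move_arm --rows "0 0 0 0 0 -0.01 0.01; 0 0 0 0.023 -0.0493 0 0.01; 0 0 0 0.023 -0.0493 0 0.01; 0 0 0 0.023 -0.0493 0 0.01; 0 0 0 0.023 -0.0493 0 0.01; 0 0 0 0 0 0 0.01; 0 0 0 0 0 0 0.01; 0 0 0 0 0 0 0.01"

```text
t: 39.3
eef_pos: [0.58, -0.0288, 0.2943]
ee_rot: [3.141, 0.001, -0.001]
force: [0.3, -0.4, -0.4]
width: 0.0165
gripper_force: 50.0
```

```bash
python3 - <<'E'
from h import *
s=arm.get_state();print(s["eef_pos"],s["width"])
a,d=arm.grab_frame("scene");cv2.imwrite("pics/s6.png",cv2.resize(a[110:290,160:360],None,fx=3,fy=3))
E
```

```text
[ 0.58004082 -0.02880379  0.2943362 ] 0.016533759063059608
```

View pics/s6.png

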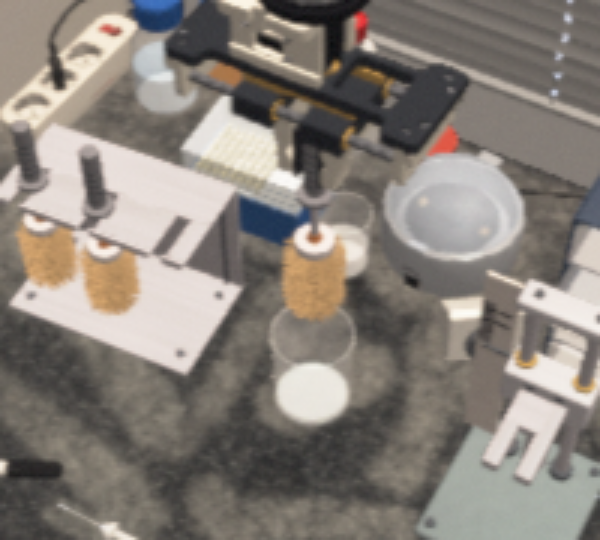

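The head is centred above the beaker: head at (314,285), beaker rim at (313,335). I scrub.

>>> move_arm --rows "0 0 0 0 0 0.03 0.01; 0 0 0 0 0 0.03 0.01; 0 0 0 0 0 0.03 0.01; 0 0 0 0 0 0.027 0.01; 0 0 0 0 0 0 0.01; 0 0 0 0 0 0 0.01"

```text
t: 40.1
eef_pos: [0.5812, -0.0284, 0.1789]
ee_rot: [3.141, -0.002, -0.0]
force: [-0.1, -0.1, -0.6]
width: 0.0163
gripper_force: 50.0
```

```bash
python3 - <<'E'
from h import *
s=arm.get_state();print(s["eef_pos"],s["force"])
a,d=arm.grab_frame("scene");cv2.imwrite("pics/s7.png",cv2.resize(a[110:290,160:360],None,fx=3,fy=3))
E
```

```text
[ 0.58121694 -0.02843833  0.17894282] [-0.09713568 -0.09483815 -0.62062787]
```

View pics/s7.png

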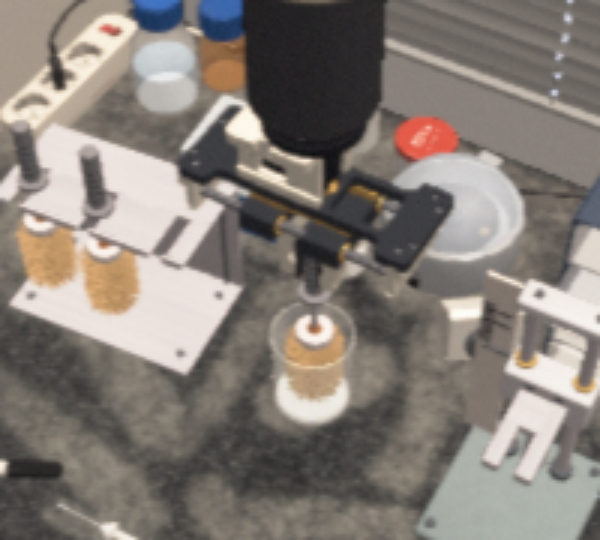

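The head is inside the beaker near its floor: cap at (316,330), beaker still upright. The "right down" needs a few millimetres more, then the three strokes.

>>> move_arm --rows "0 0 0 0 0 0.004 0.01; 0 0 0 0 0 0 0.01; 0 0 0 0 0 -0.025 0.01; 0 0 0 0 0 -0.026 0.01; 0 0 0 0 0 0 0.01; 0 0 0 0 0 0 0.01"

```text
t: 40.9
eef_pos: [0.5802, -0.0278, 0.2243]
ee_rot: [-3.141, 0.0, -0.0]
force: [-0.3, -0.1, -1.4]
width: 0.0164
gripper_force: 50.0
```

>>> move_arm --rows "0 0 0 0 0 0.025 0.01; 0 0 0 0 0 0.026 0.01; 0 0 0 0 0 0 0.01; 0 0 0 0 0 0 0.01; 0 0 0 0 0 -0.025 0.01; 0 0 0 0 0 -0.026 0.01; 0 0 0 0 0 0 0.01; 0 0 0 0 0 0 0.01"

```text
t: 41.9
eef_pos: [0.5805, -0.0278, 0.225]
ee_rot: [-3.141, -0.001, -0.0]
force: [0.5, 0.2, -0.4]
width: 0.016
gripper_force: 50.0
```

>>> move_arm --rows "0 0 0 0 0 0.025 0.01; 0 0 0 0 0 0.026 0.01; 0 0 0 0 0 0 0.01; 0 0 0 0 0 0 0.01; 0 0 0 0 0 -0.025 0.01; 0 0 0 0 0 -0.026 0.01; 0 0 0 0 0 0 0.01; 0 0 0 0 0 0 0.01"

```text
t: 42.9
eef_pos: [0.5805, -0.0279, 0.2251]
ee_rot: [-3.141, -0.001, -0.0]
force: [-1.6, 0.6, -1.4]
width: 0.0162
gripper_force: 50.0
```

```bash
python3 bk.py
```

```text
[ 0.58054657 -0.02785181  0.22506029] 0.016233811561763158
top [248 216  23  12 133] [259.  222.6] floor [ 0.5633 -0.0277  0.012 ] ext [0.03  0.061 0.   ]
scene [252 231  24  20 377] [263.5 240.6] floor [ 0.5773 -0.0292  0.012 ] ext [0.066 0.063 0.   ]
```

>>> move_arm --rows "0 0 0 0 0 -0.035 0.01; 0 0 0 0 0 -0.035 0.01; 0 0 0 0 0 0 0.01; 0 0 0 -0.0302 -0.043 0 0.01; 0 0 0 -0.0302 -0.043 0 0.01; 0 0 0 -0.0302 -0.0425 0 0.01; 0 0 0 0 0 0 0.01; 0 0 0 0 0 0.036 0.01"

```text
t: 44.0
eef_pos: [0.4912, 0.1016, 0.2598]
ee_rot: [-3.14, -0.004, 0.002]
force: [0.7, 0.2, -1.9]
width: 0.0161
gripper_force: 50.0
```

>>> move_arm --rows "0 0 0 0 0 0.036 0.01; 0 0 0 0 0 0.036 0.01; 0 0 0 0 0 0 0.01; 0 0 0 0 0 0 0.01"

```text
t: 44.5
eef_pos: [0.4908, 0.1004, 0.1874]
ee_rot: [3.141, -0.001, -0.0]
force: [0.5, 0.8, -0.1]
width: 0.0162
gripper_force: 50.0
```

>>> move_arm --rows "0 0 0 0.018 -0.0018 0 0.01; 0 0 0 0.018 -0.0017 0 0.01; 0 0 0 0.018 -0.0017 0 0.01; 0 0 0 0.018 -0.0017 0 0.01; 0 0 0 0.018 -0.0017 0 0.01; 0 0 0 0 0 0 0.01; 0 0 0 0 0 0.006 0.01; 0 0 0 0 0 0.006 0.01"

```text
t: 45.5
eef_pos: [0.5796, 0.109, 0.1742]
ee_rot: [3.141, 0.0, 0.0]
force: [-10.4, 1.5, 42.4]
width: 0.0162
gripper_force: 50.0
```

>>> move_arm --rows "0 0 0 0 0 0 0.01; 0 0 0 0 0 0 0.045; 0 0 0 0 0 0 0.045; 0 0 0 0 0 0 0.045; 0 0 0 0 0 -0.04 0.045; 0 0 0 0 0 -0.05 0.045; 0 0 0 0 0 -0.05 0.045; 0 0 0 0 0 0 0.045"

```text
t: 46.5
eef_pos: [0.5818, 0.1097, 0.3194]
ee_rot: [-3.139, -0.008, 0.0]
force: [-0.3, -0.4, -0.7]
width: 0.0448
gripper_force: 0.0
```

>>> move_arm --rows "0 0 0 -0.05 0.02 0 0.045; 0 0 0 -0.05 0.02 0 0.045; 0 0 0 0 0 0 0.045; 0 0 0 0 0 0 0.045; 0 0 0 0 0 0 0.045; 0 0 0 0 0 0 0.045; 0 0 0 0 0 0 0.045; 0 0 0 0 0 0 0.045"

```text
t: 47.5
eef_pos: [0.4801, 0.0693, 0.3143]
ee_rot: [3.141, 0.0, 0.0]
force: [-0.7, 0.1, 0.6]
width: 0.0448
gripper_force: 0.0
```

```bash
python3 tops.py; cp pics/last_scene.png pics/fin.png
```

```text
[0.48012276 0.06926679 0.31430589] 0.04479236301235252
top 25 [0.5698 0.25   0.2106]
```

View pics/fin.png

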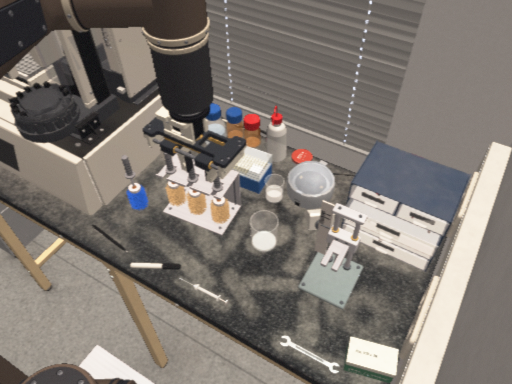

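All three heads hang in the rack, (176,193), (197,203) and (220,210) px as at the start. The fork is down and the beaker upright. I step aside to check the handle tops once.

>>> move_arm --rows "0 0 0 -0.02 0.06 0 0.045; 0 0 0 -0.02 0.06 0 0.045; 0 0 0 0 0.06 0 0.045; 0 0 0 0 0.06 0 0.045; 0 0 0 0 0 0 0.045; 0 0 0 0 0 0 0.045"

```text
t: 48.35
eef_pos: [0.4403, -0.1697, 0.3145]
ee_rot: [-3.141, 0.0, -0.002]
force: [0.8, 0.6, -0.0]
width: 0.0448
gripper_force: 0.0
```

```bash
python3 tops.py; python3 bk.py
```

```text
[ 0.44025572 -0.169661    0.31445999] 0.04484935862207886
scene 25 [0.5672 0.2481 0.2091]
scene 31 [0.5716 0.1804 0.2087]
scene 30 [0.5784 0.1094 0.2087]
top 44 [0.5801 0.108  0.2104]
top 46 [0.5691 0.2463 0.2102]
top 44 [0.5726 0.1791 0.2108]
[ 0.44058048 -0.16856337  0.31458822] 0.04532132597830189
top [247 205  24  23 431] [258.8 215.9] floor [ 0.5818 -0.0273  0.012 ] ext [0.061 0.064 0.   ]
scene [252 231  24  20 391] [263.5 240.3] floor [ 0.5781 -0.0288  0.012 ] ext [0.064 0.064 0.   ]
```

```bash
python3 -c "
from station import arm
print(arm.job_done())"
```

```text
the job is handed in; nothing more can be done
None
```

The job is handed in (no verdict came back): all three brushes were held at about 11 to 12 N in order, left to right, brush 3 scrubbed the large beaker three times, and my last camera check showed every brush hanging in its slot and the beaker where it stood at the start.

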